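# Push a rinsed carburettor down the drip stand, then start the blower

### The arm

A 7-joint arm with a two-finger parallel gripper is mounted at the origin on the work surface. World frame = base frame: x ahead of the robot, y to its left, z up, the work surface at z = 0. Lengths are in m, angles in rad, forces in N, time in s.
With the tool pointing down it reaches from about 0.4 to 0.85 m from the base axis. Payload 4.5 kg.
Tool frame: the origin (TCP) lies midway between the tips of the shut fingers; the grasp point (between the pads) lies 19 mm behind it; x points along the fingers, y is the direction in which the jaws open and shut, and the axes are right-handed (so a half turn about x gives the same grasp; the last joint's range is limited). The gripper opens to 88 mm and grips with 3 to 60 N. Pads are 18 mm wide; open, the fingers measure 123 mm over their backs; the gripper's body (75 mm by 187 mm) begins 45 mm behind the grasp point.
Start: joints at [1.323, 0.689, -0.195, 1.565, 0.157, 0.902, -0.215], TCP at [0.174, -0.6, 0.239] pointing down, gripper open.
Joint ranges: [-3.01, 3.01], [-0.46, 2.08], [-1.47, 1.51], [0.13, 2.56], [-1, 4.14], [0.04, 2.09], [-2.66, 2.66]. Speed limits (rad/s): [2.57, 2.57, 3.14, 3.14, 3.14, 3.14, 3.14].

### API

Orientations are given as a unit quaternion [x, y, z, w].
In Python, from plant import r gives the robot as it stands.
- The arm moves only by the tool arm_command, never from a script. Its argument "plan" is a list of rows, each a list of 5 numbers: the finger opening in m, from 0 to 0.0881, then the shift along the tool's x, y, z in m, then the turn about the tool's x in rad. In form: [[grip, dx, dy, dz, roll], ...]. A call has 1 to 12 rows; each row shifts and turns the commanded pose from where the row before left it, along the tool's axes as they then stand; what a row does not reach is not made up. A row lasts 1/8 s, in which the tool goes at most 62.5 mm and 10.7 degrees, less where a joint would pass 70% of its speed; a pose out of reach is approached as far as the arm can. A call is refused whole if a number of a shift passes 0.0625 or a number of a turn 0.188, either way. A call with a gripper value outside its range is refused whole. The fingers move at their own pace and stop on an object; "force" is the grip in N (left out, the last holds). Time passes only in rows, so rows that do not move let the fingers close. It gives the time, the measured TCP pose, the force and the opening at its end, in the units of the state.
- r.get_state(): the state, without advancing time (a new reading comes with each control period).
- r.snapshot(name): name is "scene" or "top" or "wrist"; returns (picture, depth): 420x560x3 uint8, red, green, blue; 420x560 float32, m along the optical axis (not along the pixel's ray), 0 where there is no reading.
- r.calibration(name): a dict with "fx", "fy", "cx", "cy" (pixels), "eye" and "orientation" of the camera in the world; the wrist camera has in their place "mount" (4x4, takes a point from camera to tool coordinates, whose origin is the TCP and whose axes are the tool frame's). Camera axes: x right, y down, z forward; pixel columns grow to the right and rows downward; lengths in m; the calibration is good to about 2 mm. A picture is of the moment at which its call begins: read the wrist's pose just before it. calibration takes no time and is no camera call.
- r.finish_job(): hands the job in, once; it reports no verdict.
The state is a dict: "clock": time; "q": joint angles; "qd": joint speeds; "joint_torque": joint torques, N m; "tool_pos": TCP position; "eef_rot": TCP orientation; "contact_force": force on the tool from outside, world axes, zero at the start; "moment": the same for the moment, N m; "opening": opening from 0.0 (shut) to 1.0 (fully open).
Only numpy, scipy, OpenCV 4.12 (cv2) and the standard library are available. Lean on these libraries where they do the work, as an engineer would, in place of code of your own. Each camera call takes 0.05 s, during which the arm holds its last target.

### The job

Push the carburettor waiting on the drip stand's ledge, without lifting it, over the edge and down the sloping deck until it rests flat and square against the bottom lip; ease it home rather than ramming it, and leave the cover already draining there where it is. Once it sits there, slide the steel guard on the control box fully aside and press the button beneath it all the way down to start the drying blower.

Things in the scene. Friction and masses are not known exactly. Their poses are not given: they have to be found in the camera images.
- stand: Fixed steel drip stand. Origin on the table under the crest, where level ledge and sloping deck meet, mid free lane. x points horizontally down the slope, y across, z up. Ledge: x = -165 to 0 mm, 110 mm high; deck: from there 20 degrees down, 160 mm along the slope to the lip; both y = -100 to +195 mm. Friction 0.45 to 0.75: parts do not slide down by themselves, push all the way.
- lip: Fixed steel bar across the foot of the deck, 16 mm high above the deck, 10 mm thick. Origin on the deck surface at the foot of the lip's uphill face, in the middle of the free lane (stand x = 150, y = 0, z = 55 mm). Frame tilted with the deck: x points down the slope, y across, z square out of the deck.
- carb_mid (a point): Centre of the aluminium twin-choke carburettor, 27 mm above its flat underside. Starts on the ledge, up to 0.3 rad off square. Base 80 mm (its x, direction of travel) x 110 mm (its y) x 26 mm high; above it a block 60 x 94 mm up to 41 mm and two round chokes 50 mm across up to 54 mm. Its x points towards the lip, z up. 0.5 to 0.9 kg.
- carb_front (a point): Middle of the lower front edge of the same carburettor (40 mm ahead of its centre, on the underside): this edge comes to rest against the lip.
- cover: Loose aluminium float-chamber cover, 70 x 75 mm, 24 mm high, already draining against the lip about 140 mm to the +y side of the free lane; stays there. Origin at the middle of its underside.
- control: Fixed grey control box, 100 mm (x) x 150 mm (y) x 50 mm high; origin at the centre of its underside. Two steel rails run along y at x = +-30 mm, up to 68 mm height.
- start_top (a point): Centre of the top of the round grey start button, 32 mm across, at x = 0, y = -35 mm of the control box, 68 mm above the table, right under the closed guard. Presses straight down.
- start (a joint): Travel of the button: 0 released, 0.006 m fully down (about 5 N); springs back.
- guard_grip (a point): Centre of the upright rib on the sliding steel guard, 89.5 mm above the table: rib 44 mm (box x) x 14 mm (box y) x 25 mm high, foot 77 and top 102 mm above the table. The guard plate under it is 66 mm (x) x 52 mm (y) x 5 mm, its top 77 mm above the table, and clears the button by 4 mm.
- guard (a joint): Travel of the guard along the control box's +y: about 0 closed over the button, 0.060 m fully aside at a hard stop. Stiff (about 2.5 N) and stays where it is left.
There are look-alikes about, which are no part of the job. Of the things that look like the control, take the one that is farthest to the robot's right at the start. What is shaped like the part that bears carb_mid but pink is not meant.

How it is judged:
By the outcome, as a careful person would: the job done as asked, in the order asked, and still so for the second after the job is handed in, with the robot touching nothing.
It also fails if it takes over 64 s, if anything falls off the work surface, if the arm or the gripper's body presses on something with over 40 N, if the wrist force passes 120 N, or if a joint passes its speed limit or range.

## Working session

There is one attempt and no reset: what is moved stays moved. The work goes in short steps, Python scripts to look and compute and a tool call to move; the robot and the scene stay as the last step left them, time stands still between calls to the robot, and variables do not carry over. Pictures are saved under pics/ and viewed, and the job is handed in when it is done.

Besides the shell and the picture viewer there is one more tool, called by a JSON object that holds its "api" and its "payload". arm_command: Moves the arm, as the interface text tells. Its arguments: {"type":"object","properties":{"plan":{"type":"array","items":{"type":"array","items":{"type":"number"}}},"force":{"type":"number"}},"required":["plan"]}

```bash
mkdir -p pics; ls; python3 - <<'E'
from plant import r
import cv2,numpy as np
s=r.get_state();print({k:np.round(v,4).tolist() for k,v in s.items()})
for n in("scene","top"):
    im,d=r.snapshot(n);cv2.imwrite(f"pics/{n}0.png",im[:,:,::-1]);np.save(f"{n}0.npy",d);np.save(f"{n}0im.npy",im)
for n in("scene","top","wrist"):print(n,r.calibration(n))
E
```

```text
pics
{'clock': 0.0, 'q': [1.3228, 0.69, -0.1945, 1.5663, 0.1573, 0.9025, -0.2151], 'qd': [-0.0008, -0.0005, -0.0001, -0.0007, 0.0002, 0.0008, 0.0002], 'joint_torque': [0.0001, -52.7565, -1.2663, -15.3426, -0.0525, 0.0067, 0.0002], 'tool_pos': [0.1736, -0.5998, 0.2379], 'eef_rot': [-0.6999, -0.1, 0.7002, -0.0987], 'contact_force': [0.5954, -0.3005, -0.6219], 'moment': [-0.0199, 0.0011, -0.0259], 'opening': 0.9966}
scene {'fx': 386.47369218295455, 'fy': 386.47369218295455, 'cx': 282.910727829328, 'cy': 209.51197454972083, 'eye': array([0.99900467, 0.92721873, 0.8792724 ]), 'orientation': array([ 0.22935275,  0.86776045, -0.42683815, -0.11044591])}
top {'fx': 525.961496956287, 'fy': 525.961496956287, 'cx': 280.4933890855218, 'cy': 210.28217425034205, 'eye': array([0.34931746, 0.0767279 , 1.86923518]), 'orientation': array([ 0.70855886, -0.703854  ,  0.03851763, -0.03240783])}
wrist {'fx': 327.94595132488604, 'fy': 327.94595132488604, 'cx': 278.86134818876036, 'cy': 218.58725466386957, 'mount': array([[ 1.73294490e-04, -2.82396767e-01,  9.59297678e-01,
        -1.46432578e-01],
       [ 9.99999943e-01,  3.27752507e-04, -8.41638974e-05,
         6.03704512e-05],
       [-2.90644607e-04,  9.59297638e-01,  2.82396808e-01,
        -7.25481559e-02],
       [ 0.00000000e+00,  0.00000000e+00,  0.00000000e+00,
         1.00000000e+00]])}
```

View pics/scene0.png

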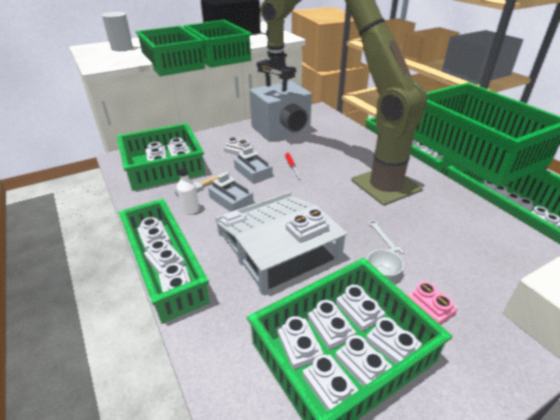

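View pics/top0.png

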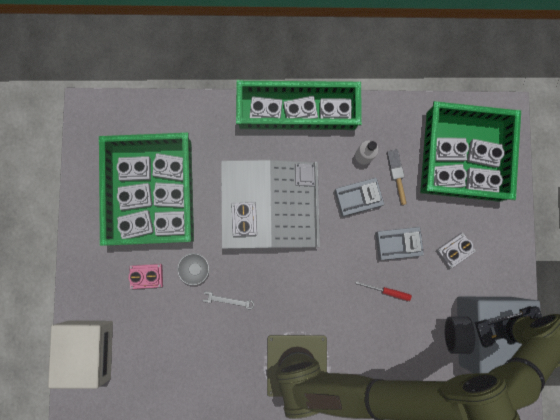

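```bash
cat > h.py <<'E'
import numpy as np,cv2
from scipy.spatial.transform import Rotation as R
from plant import r
def pts(name,im,d,st=None):
    c=r.calibration(name);v,u=np.mgrid[:420,:560]
    p=np.stack([(u-c['cx'])/c['fx']*d,(v-c['cy'])/c['fy']*d,d],-1)
    if name=='wrist':
        m=c['mount'];p=p@m[:3,:3].T+m[:3,3]
        return p@R.from_quat(st['eef_rot']).as_matrix().T+st['tool_pos']
    return p@R.from_quat(c['orientation']).as_matrix().T+c['eye']
E
python3 - <<'E'
from h import *
im=np.load('top0im.npy');d=np.load('top0.npy');P=pts('top',im,d)
c=im[150:270,210:450];cv2.imwrite('pics/c0.png',cv2.resize(c,None,fx=3.3,fy=3.3,interpolation=cv2.INTER_CUBIC)[:,:,::-1])
for u,v in [(243,211),(243,228),(304,174),(260,180),(275,180),(230,180),(230,240),(312,200),(316,210),(401,243),(413,241),(385,243),(373,190),(500,80),(150,300)]:print(u,v,P[v,u].round(3))
E
```

```text
243 211 [0.517 0.184 0.17 ]
243 228 [0.462 0.183 0.172]
304 174 [ 0.654 -0.018  0.092]
260 180 [0.628 0.132 0.118]
275 180 [0.629 0.081 0.11 ]
230 180 [0.627 0.233 0.116]
230 240 [0.425 0.23  0.111]
312 200 [ 0.568 -0.047  0.06 ]
316 210 [ 0.532 -0.06   0.073]
401 243 [ 0.422 -0.356  0.052]
413 241 [ 0.427 -0.384  0.104]
385 243 [ 0.421 -0.3    0.053]
373 190 [ 0.599 -0.253  0.097]
500 80 [ 1.298 -1.075 -0.756]
150 300 [0.219 0.513 0.014]
```

View pics/c0.png

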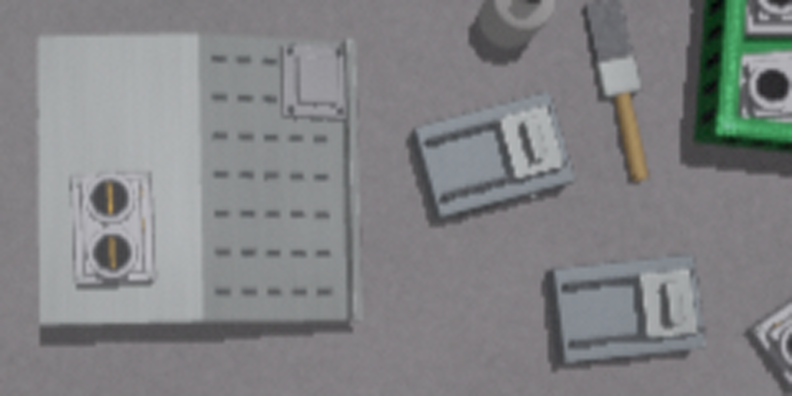

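```bash
cat > meas.py <<'E'
from h import *
def rect(P,m):
    p=P[m][:,:2].astype(np.float32)
    return cv2.minAreaRect(p*1000)
def comp(m,u,v):
    n,l=cv2.connectedComponents(m.astype(np.uint8));return l==l[v,u]
E
python3 - <<'E'
from meas import *
im=np.load('top0im.npy');d=np.load('top0.npy');P=pts('top',im,d);Z=P[...,2]
X,Y=P[...,0],P[...,1]
st=(X>.38)&(X<.75)&(Y>-.09)&(Y<.28)
m=st&(Z>.03); print('stand',rect(P,comp(m,300,230)))
# deck plane
k=(X>.42)&(X<.58)&(Y>-.03)&(Y<.06)
A=np.c_[P[k][:,:2],np.ones(k.sum())];c,res,_,_=np.linalg.lstsq(A,P[k][:,2],rcond=None)
print('deck',c,'std',(A@c-P[k][:,2]).std(),'slope deg',np.degrees(np.arctan(np.hypot(*c[:2]))),'dir',np.degrees(np.arctan2(-c[1],-c[0])))
k=(X>.56)&(X<.7)&(Y>.11)&(Y<.22);print('ledge z',np.median(Z[k]),Z[k].std())
for lo in(.12,.128,.145,.158):
    m=(X>.4)&(X<.58)&(Y>.1)&(Y<.28)&(Z>lo)&(Z<.2); print('carb',lo,m.sum(),rect(P,m),P[m].mean(0).round(4))
# control
m=(X>.33)&(X<.5)&(Y>-.45)&(Y<-.25)
print('ctl',rect(P,comp(m&(Z>.03),401,243)))
for lo in(.06,.09):
    k=m&(Z>lo);print(lo,k.sum(),rect(P,k),P[k].mean(0).round(4))
# cover
DZ=Z-(X*c[0]+Y*c[1]+c[2]); k=(X>.6)&(X<.72)&(Y<.03)&(Y>-.065)&(DZ>.012);print('cover',rect(P,k),k.sum())
E
```

```text
stand ((550.2080078125, 96.33180236816406), (295.6888732910156, 330.6767578125), 1.4860173463821411)
deck [-0.01169909  0.36502759  0.08270923] std 0.004566791149832365 slope deg 20.06295288882354 dir -88.16430610465143
ledge z 0.11167582732523207 0.004321625162626078
carb 0.12 838 ((488.5455322265625, 179.32833862304688), (151.3818817138672, 174.5263671875), 89.389892578125) [0.4924 0.1821 0.1522]
carb 0.128 800 ((474.979736328125, 179.18508911132812), (155.82162475585938, 88.14585876464844), 9.73921012878418) [0.493  0.1822 0.1536]
carb 0.145 549 ((495.611328125, 182.79864501953125), (101.03599548339844, 64.97815704345703), 6.713759422302246) [0.4947 0.1825 0.1611]
carb 0.158 368 ((495.28070068359375, 182.98709106445312), (98.65118408203125, 55.434226989746094), 0.8563904166221619) [0.4942 0.1835 0.1655]
ctl ((420.6264343261719, -353.84808349609375), (101.20195007324219, 152.78466796875), 6.338068962097168)
0.06 406 ((417.5417785644531, -352.88739013671875), (84.73654174804688, 142.82183837890625), 8.53360652923584) [ 0.4227 -0.3714  0.0789]
0.09 67 ((425.4200134277344, -388.0465087890625), (41.37468719482422, 25.231611251831055), 23.25257682800293) [ 0.4247 -0.3864  0.101 ]
cover ((651.5220336914062, -18.848468780517578), (91.01348114013672, 99.81387329101562), 89.79398345947266) 392
```

```bash
python3 - <<'E'
from h import *
s=r.get_state();print(R.from_quat(s['eef_rot']).as_matrix().round(3))
im,d=r.snapshot('wrist');cv2.imwrite('pics/w0.png',im[:,:,::-1])
E
```

```text
[[-0.001  0.278 -0.961]
 [ 0.001 -0.961 -0.278]
 [-1.    -0.002  0.   ]]
```

View pics/w0.png

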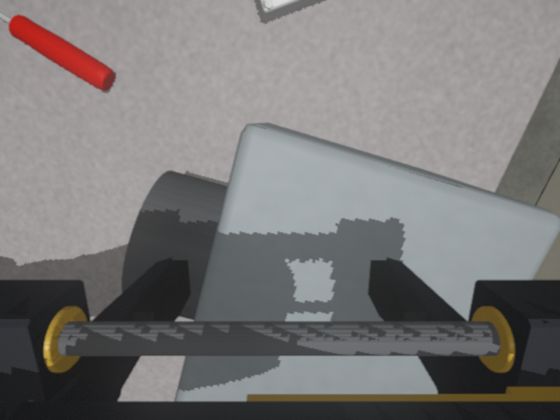

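```bash
cat > plan.py <<'E'
from h import *
def yaw(M): return np.arctan2(M[1,2],M[0,2])  # heading of tool z
def plan(target,yawt,n,grip,start=None):
    "straight rows to target (xyz), tool z heading yawt (rad); prints rows"
    s=r.get_state();M=R.from_quat(s['eef_rot']).as_matrix() if start is None else start[1]
    p=np.array(s['tool_pos']) if start is None else np.array(start[0])
    y=yaw(M);dy=(yawt-y+np.pi)%(2*np.pi)-np.pi
    st=(np.array(target)-p)/n
    rows=[]
    for i in range(n):
        yy=y+dy*i/n; z=np.array([np.cos(yy),np.sin(yy),0]);x=np.array([0,0,-1.]);yv=np.cross(z,x)
        rows.append([grip]+[round(float(st@a),4) for a in(x,yv,z)]+[round(-dy/n,4)])
    print(rows)
E
python3 - <<'E'
from plan import *
print(yaw(R.from_quat(r.get_state()['eef_rot']).as_matrix()))
plan([.43,-.2,.27],np.radians(-125),12,.06)
E
```

```text
-2.859710985738363
[[0.06, -0.0027, -0.0261, -0.0298, np.float64(-0.0565)], [0.06, -0.0027, -0.0243, -0.0312, np.float64(-0.0565)], [0.06, -0.0027, -0.0225, -0.0325, np.float64(-0.0565)], [0.06, -0.0027, -0.0207, -0.0338, np.float64(-0.0565)], [0.06, -0.0027, -0.0187, -0.0349, np.float64(-0.0565)], [0.06, -0.0027, -0.0167, -0.0359, np.float64(-0.0565)], [0.06, -0.0027, -0.0147, -0.0368, np.float64(-0.0565)], [0.06, -0.0027, -0.0126, -0.0375, np.float64(-0.0565)], [0.06, -0.0027, -0.0104, -0.0382, np.float64(-0.0565)], [0.06, -0.0027, -0.0083, -0.0387, np.float64(-0.0565)], [0.06, -0.0027, -0.0061, -0.0391, np.float64(-0.0565)], [0.06, -0.0027, -0.0038, -0.0394, np.float64(-0.0565)]]
```

{"api": "arm_command", "payload": {"plan": [[0.06,-0.03,0,0,0],[0.06,0,-0.026,-0.03,-0.057],[0.06,0,-0.024,-0.031,-0.057],[0.06,0,-0.022,-0.032,-0.057],[0.06,0,-0.02,-0.034,-0.057],[0.06,0,-0.018,-0.035,-0.057],[0.06,0,-0.016,-0.036,-0.057],[0.06,0,-0.014,-0.037,-0.057],[0.06,0,-0.012,-0.038,-0.057],[0.06,0,-0.01,-0.038,-0.057],[0.06,0,-0.008,-0.039,-0.057],[0.06,0,-0.006,-0.039,-0.057]]}}

```text
clock: 1.65
tool_pos: [0.4116, -0.236, 0.2687]
eef_rot: [-0.635, -0.311, 0.635, -0.311]
contact_force: [0.6, -0.8, -0.3]
opening: 0.684
```

```bash
python3 - <<'E'
from plan import *
s=r.get_state();print(s['tool_pos'],s['q'],yaw(R.from_quat(s['eef_rot']).as_matrix()))
plan([.49,.335,.27],np.radians(-88.5),12,.06)
im,d=r.snapshot('wrist');cv2.imwrite('pics/w1.png',im[:,:,::-1])
E
```

```text
[ 0.41158272 -0.23596166  0.26867178] [ 0.6801353   0.46849393 -0.38386352  1.96005867  0.24857862  0.75841378
 -0.508215  ] -2.231029893404479
[[0.06, -0.0001, -0.024, -0.0416, np.float64(-0.0572)], [0.06, -0.0001, -0.0216, -0.0429, np.float64(-0.0572)], [0.06, -0.0001, -0.0191, -0.0441, np.float64(-0.0572)], [0.06, -0.0001, -0.0166, -0.0451, np.float64(-0.0572)], [0.06, -0.0001, -0.014, -0.046, np.float64(-0.0572)], [0.06, -0.0001, -0.0113, -0.0467, np.float64(-0.0572)], [0.06, -0.0001, -0.0086, -0.0472, np.float64(-0.0572)], [0.06, -0.0001, -0.0059, -0.0477, np.float64(-0.0572)], [0.06, -0.0001, -0.0032, -0.0479, np.float64(-0.0572)], [0.06, -0.0001, -0.0004, -0.048, np.float64(-0.0572)], [0.06, -0.0001, 0.0023, -0.048, np.float64(-0.0572)], [0.06, -0.0001, 0.0051, -0.0478, np.float64(-0.0572)]]
```

View pics/w1.png

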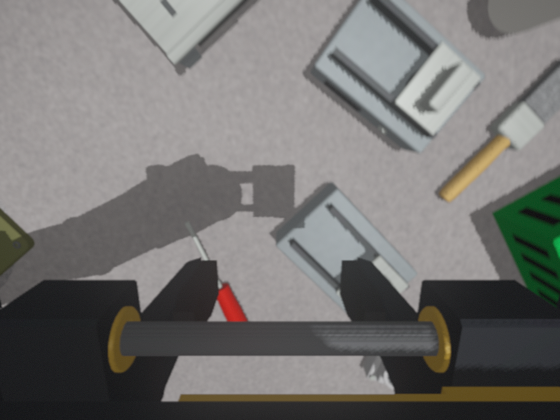

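```bash
python3 - <<'E'
from plan import *
plan([.50,.09,.29],np.radians(-88.5),11,.06)
E
```

```text
[[0.06, -0.0019, -0.0115, -0.0278, np.float64(-0.0615)], [0.06, -0.0019, -0.0098, -0.0285, np.float64(-0.0615)], [0.06, -0.0019, -0.008, -0.029, np.float64(-0.0615)], [0.06, -0.0019, -0.0062, -0.0295, np.float64(-0.0615)], [0.06, -0.0019, -0.0044, -0.0298, np.float64(-0.0615)], [0.06, -0.0019, -0.0025, -0.03, np.float64(-0.0615)], [0.06, -0.0019, -0.0007, -0.0301, np.float64(-0.0615)], [0.06, -0.0019, 0.0012, -0.0301, np.float64(-0.0615)], [0.06, -0.0019, 0.003, -0.03, np.float64(-0.0615)], [0.06, -0.0019, 0.0049, -0.0297, np.float64(-0.0615)], [0.06, -0.0019, 0.0067, -0.0294, np.float64(-0.0615)]]
```

{"api": "arm_command", "payload": {"plan": [[0.06,-0.002,-0.012,-0.028,-0.0615],[0.06,-0.002,-0.01,-0.0285,-0.0615],[0.06,-0.002,-0.008,-0.029,-0.0615],[0.06,-0.002,-0.006,-0.0295,-0.0615],[0.06,-0.002,-0.004,-0.03,-0.0615],[0.06,-0.002,-0.0025,-0.03,-0.0615],[0.06,-0.002,-0.001,-0.03,-0.0615],[0.06,-0.002,0.001,-0.03,-0.0615],[0.06,-0.002,0.003,-0.03,-0.0615],[0.06,-0.002,0.005,-0.03,-0.0615],[0.06,-0.002,0.007,-0.029,-0.0615],[0.06,0,0,0,0]]}}

```text
clock: 3.2
tool_pos: [0.4998, 0.0848, 0.2908]
eef_rot: [0.496, 0.505, -0.495, 0.504]
contact_force: [0.4, -0.4, -0.2]
opening: 0.682
```

```bash
python3 - <<'E'
from plan import *
s=r.get_state();print(s['tool_pos'],s['q'],np.degrees(yaw(R.from_quat(s['eef_rot']).as_matrix())))
im,d=r.snapshot('wrist');cv2.imwrite('pics/w2.png',im[:,:,::-1])
P=pts('wrist',im,d,s);np.save('w2P.npy',P);np.save('w2im.npy',im)
E
```

```text
[0.49984343 0.08479721 0.29079895] [ 0.1162712   0.51002638 -0.58288663  1.83606848  0.3489855   0.89789198
 -0.61055966] -88.96895617367603
```

View pics/w2.png

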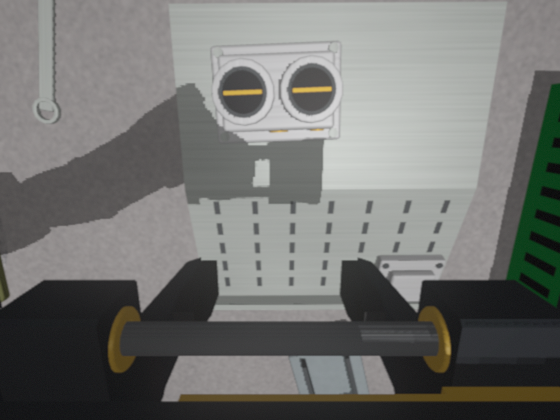

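```bash
cat >> h.py <<'E'
def ray(name,u,v,z,s=None):
    c=r.calibration(name);q=np.array([(u-c['cx'])/c['fx'],(v-c['cy'])/c['fy'],1.])
    if name=='wrist':
        M=R.from_quat(s['eef_rot']).as_matrix();m=c['mount'];o=M@m[:3,3]+s['tool_pos'];q=M@m[:3,:3]@q
    else:
        o=c['eye'];q=R.from_quat(c['orientation']).as_matrix()@q
    return o+q*(z-o[2])/q[2]
E
python3 - <<'E'
from h import *
s=r.get_state()
P=np.load('w2P.npy');im=np.load('w2im.npy')
c=im[20:320,160:500];cv2.imwrite('pics/c2.png',cv2.resize(c,None,fx=2,fy=2)[:,:,::-1])
for n,u,v,z in [('crestL',190,189,.11),('crestR',474,189,.11),('ledge bl',171,4,.11),('ledge br',504,3,.11)]:print(n,ray('wrist',u,v,z,s).round(4))
print('ledge',np.median(P[60:180,380:460,2]))
m=(P[...,2]>.155)&(P[...,2]<.175);m[:20]=0;m[200:]=0
mm=m.astype(np.uint8);print(cv2.minAreaRect(cv2.findNonZero(mm)))
k=m;print(P[k].mean(0),cv2.minAreaRect((P[k][:,:2]*1000).astype(np.float32)))
for n,u,v in [('c1',243,92),('c2',312,89)]:print(n,ray('wrist',u,v,.164,s).round(4),P[v,u])
for n,u,v in [('bl',212,46),('br',341,41),('fr',340,138),('fl',216,142)]:print(n,ray('wrist',u,v,.136,s).round(4),P[v,u])
E
```

```text
crestL [0.409  0.0889 0.11  ]
crestR [0.6964 0.0933 0.11  ]
ledge bl [0.4025 0.2525 0.11  ]
ledge br [0.6923 0.2576 0.11  ]
ledge 0.11049215888877643
((276.6102294921875, 89.52780151367188), (67.12348175048828, 131.24842834472656), 88.21009063720703)
[0.49624026 0.18171367 0.16390715] ((496.099365234375, 181.2757110595703), (103.1062240600586, 49.20661926269531), 3.1713480949401855)
c1 [0.4697 0.1773 0.164 ] [0.47005735 0.17962844 0.16472112]
c2 [0.5234 0.1803 0.164 ] [0.5237128  0.18285782 0.16403176]
bl [0.4417 0.2148 0.136 ] [0.44179471 0.21729066 0.13580633]
br [0.5482 0.2202 0.136 ] [0.55297516 0.22868832 0.10969548]
fr [0.5527 0.1425 0.136 ] [0.55808106 0.14402108 0.10959221]
fl [0.442  0.1373 0.136 ] [0.43758501 0.13805693 0.1100426 ]
```

View pics/c2.png

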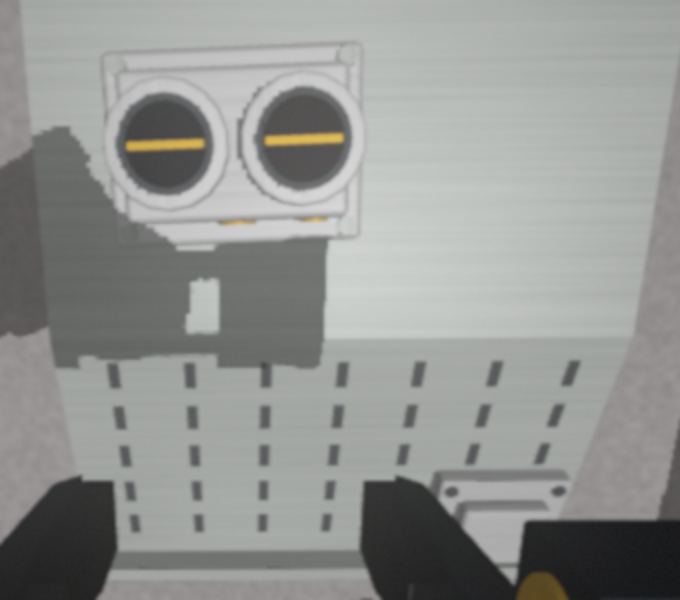

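{"api": "arm_command", "payload": {"plan": [[0.06,0,-0.001,-0.03,0],[0.06,0,-0.001,-0.03,0],[0.06,0,0,-0.03,0],[0.06,0,0,-0.03,0],[0.06,0,0,-0.03,0],[0.06,0.03,0,-0.027,0],[0.06,0.04,0,0,0],[0.06,0.04,0,0,0],[0.06,0.03,0,0,0],[0.06,0.0208,0,0,0],[0.06,0,0,0,0]]}}

```text
clock: 4.62
tool_pos: [0.4945, 0.2567, 0.1284]
eef_rot: [0.495, 0.503, -0.499, 0.503]
contact_force: [-0.2, 0.1, -0.6]
opening: 0.681
```

```bash
cat > look.py <<'E'
import sys
from plan import *
s=r.get_state();print(s['clock'],s['tool_pos'].round(4),np.degrees(yaw(R.from_quat(s['eef_rot']).as_matrix())).round(2),s['contact_force'].round(1))
n=sys.argv[2]
ims=[]
for cam in sys.argv[3:]:
    im,d=r.snapshot(cam);np.savez(f'{sys.argv[1]}_{cam}.npz',im=im,d=d,p=s['tool_pos'],q=s['eef_rot'])
    if n=='crop': 
        im=im[130:270,210:330] if cam=='top' else im[180:300,200:360]
    im=cv2.resize(im,(400,int(400*im.shape[0]/im.shape[1])),interpolation=cv2.INTER_CUBIC);ims.append(np.vstack([im,np.zeros((500-im.shape[0],400,3),np.uint8)]))
cv2.imwrite(f'pics/{sys.argv[1]}.png',np.hstack(ims)[:,:,::-1])
E
python3 look.py a crop top scene
```

```text
4.625 [0.4945 0.2567 0.1284] -89.3 [-0.2  0.1 -0.6]
```

View pics/a.png

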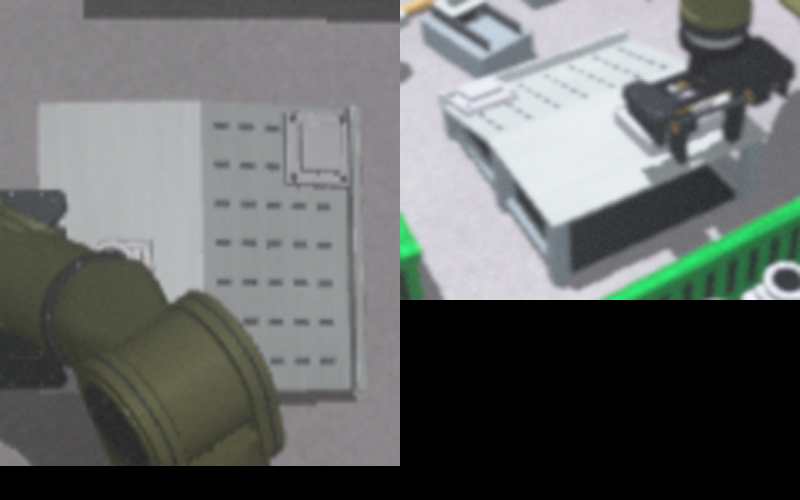

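{"api": "arm_command", "payload": {"plan": [[0.06,0,0,0.008,-0.01],[0.06,0,0,0.008,0],[0.06,0,0,0.006,0],[0.06,0,0,0.006,0],[0.06,0,0,0.006,0],[0.06,0,0,0.008,0],[0.06,0,0,0.008,0],[0.06,0,0,0.008,0],[0.06,0,0,0.008,0],[0.06,0,0,0.008,0],[0.06,0,0,0.008,0],[0.06,0,0,0.008,0]]}}

```text
clock: 6.22
tool_pos: [0.4973, 0.1696, 0.1302]
eef_rot: [0.494, 0.506, -0.493, 0.506]
contact_force: [0.5, 5.1, 2.6]
opening: 0.683
```

```bash
python3 look.py b crop top scene
```

```text
6.225 [0.4973 0.1696 0.1302] -88.58 [0.5 5.1 2.6]
```

View pics/b.png

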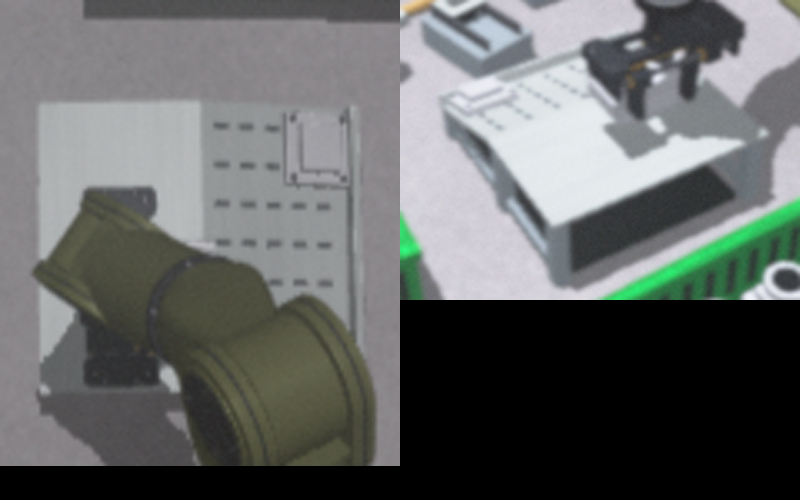

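{"api": "arm_command", "payload": {"plan": [[0.06,0,0,0.006,0],[0.06,0,0,0.005,0],[0.06,0,0,0.005,0],[0.06,0,0,0.004,0],[0.06,0,0,0.004,0],[0.06,0,0,0.004,0],[0.06,0,0,0.004,0],[0.06,0,0,0.004,0],[0.06,0,0,0.004,0],[0.06,0,0,0.004,0]]}}

```text
clock: 7.58
tool_pos: [0.4978, 0.1238, 0.1295]
eef_rot: [0.493, 0.506, -0.495, 0.506]
contact_force: [-0.3, 0.9, 0.3]
opening: 0.681
```

```bash
python3 look.py c crop top scene
```

```text
7.575 [0.4978 0.1238 0.1295] -88.66 [-0.3  0.9  0.3]
```

View pics/c.png

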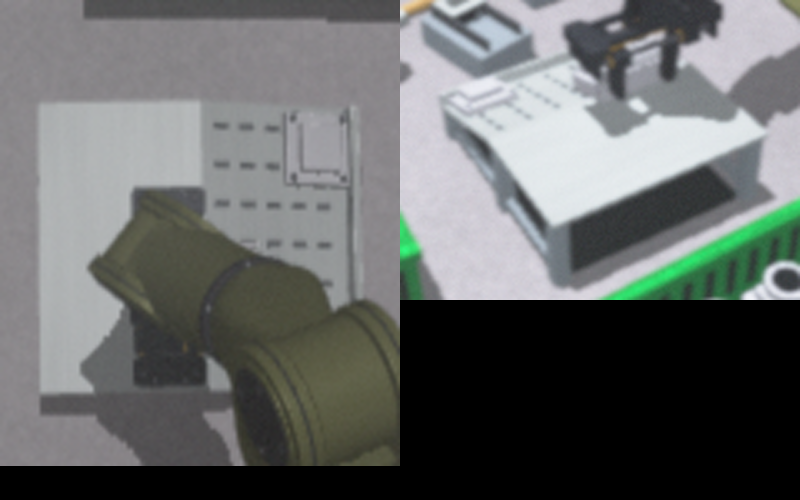

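{"api": "arm_command", "payload": {"plan": [[0.06,0,0,0.004,0],[0.06,0.0015,0,0.006,0],[0.06,0.0022,0,0.006,0],[0.06,0.0022,0,0.006,0],[0.06,0.0022,0,0.006,0],[0.06,0.0022,0,0.006,0],[0.06,0.0022,0,0.006,0],[0.06,0.0022,0,0.006,0],[0.06,0.0022,0,0.006,0],[0.06,0.0022,0,0.006,0],[0.06,0.0022,0,0.006,0]]}}

```text
clock: 9.05
tool_pos: [0.4999, 0.0612, 0.1085]
eef_rot: [0.494, 0.506, -0.494, 0.506]
contact_force: [0.0, 0.9, 1.3]
opening: 0.681
```

```bash
python3 look.py d crop top scene
```

```text
9.05 [0.4999 0.0612 0.1085] -88.59 [0.  0.9 1.3]
```

View pics/d.png

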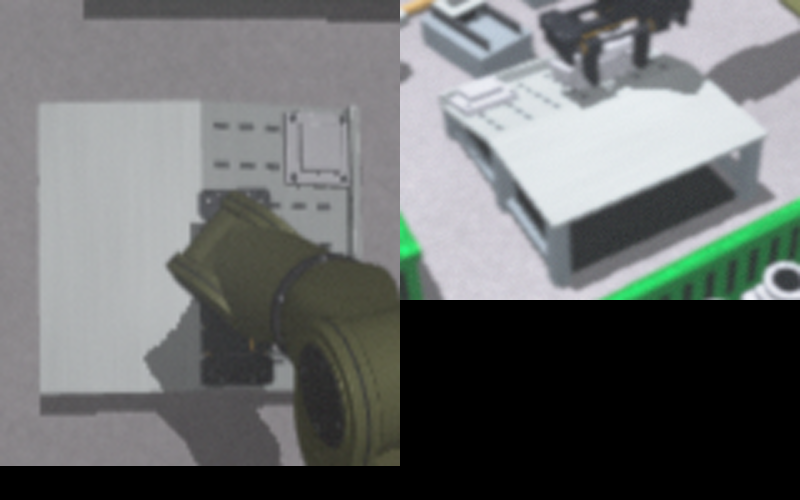

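{"api": "arm_command", "payload": {"plan": [[0.06,0.0018,0,0.005,0],[0.06,0.0018,0,0.005,0],[0.06,0.0018,0,0.005,0],[0.06,0.0018,0,0.005,0],[0.06,0.0011,0,0.003,0],[0.06,0.0007,0,0.002,0],[0.06,0.0007,0,0.002,0],[0.06,0,0,0,0]]}}

```text
clock: 10.15
tool_pos: [0.5004, 0.0342, 0.0988]
eef_rot: [0.494, 0.506, -0.494, 0.506]
contact_force: [-0.9, 0.3, -0.2]
opening: 0.685
```

```bash
python3 look.py e full scene wrist
```

```text
10.15 [0.5004 0.0342 0.0988] -88.61 [-0.9  0.3 -0.2]
```

View pics/e.png

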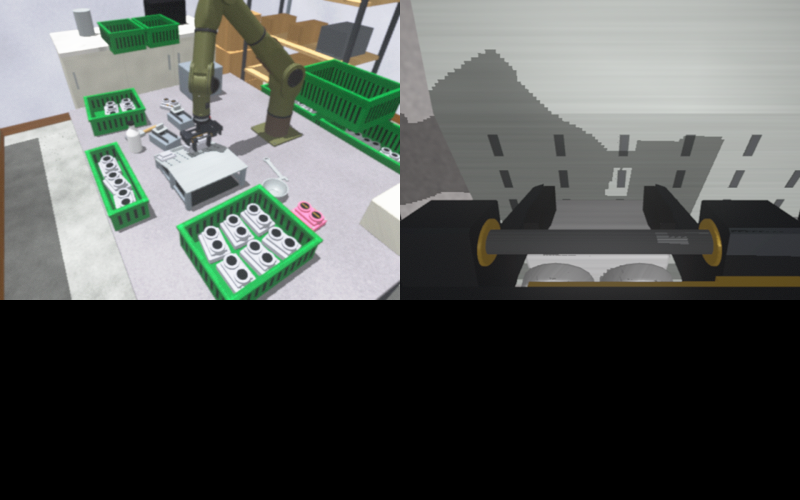

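{"api": "arm_command", "payload": {"plan": [[0.06,0.0007,0,0.002,0],[0.06,0.0007,0,0.002,0],[0.06,0.0007,0,0.002,0],[0.06,0.0007,0,0.002,0],[0.06,0.0004,0,0.001,0],[0.06,0.0004,0,0.001,0]]}}

```text
clock: 11.0
tool_pos: [0.5008, 0.0245, 0.0953]
eef_rot: [0.494, 0.506, -0.494, 0.506]
contact_force: [-0.7, 0.9, 1.0]
opening: 0.68
```

```bash
python3 look.py f full scene top; python3 - <<'E'
from h import *
im=np.load('f_scene.npz')['im'];cv2.imwrite('pics/f2.png',cv2.resize(im[160:280,190:360],None,fx=4.5,fy=4.5,interpolation=cv2.INTER_CUBIC)[:,:,::-1])
E
```

```text
11.0 [0.5008 0.0245 0.0953] -88.59 [-0.7  0.9  1. ]
```

View pics/f2.png

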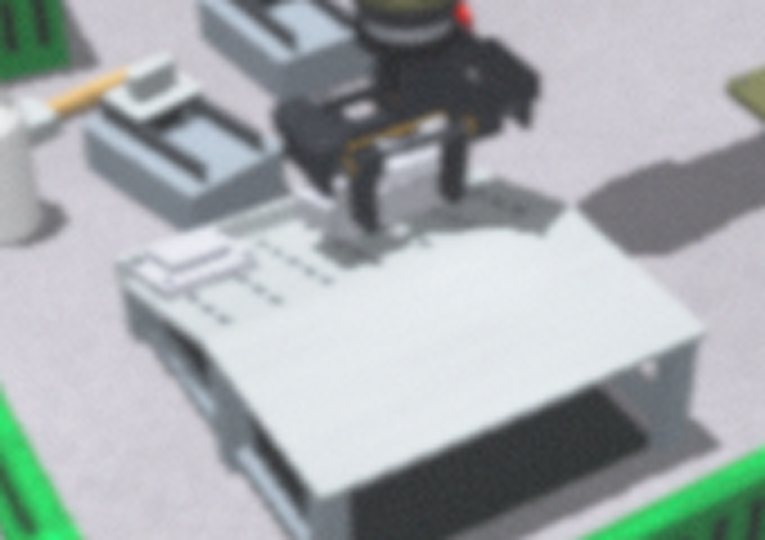

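Not yet a clear lip contact; keep creeping.

{"api": "arm_command", "payload": {"plan": [[0.06,0.0004,0,0.001,0],[0.06,0.0004,0,0.001,0],[0.06,0.0004,0,0.001,0],[0.06,0.0004,0,0.001,0]]}}

```text
clock: 11.6
tool_pos: [0.501, 0.0231, 0.0944]
eef_rot: [0.495, 0.507, -0.492, 0.506]
contact_force: [-2.3, 7.3, 10.0]
opening: 0.678
```

{"api": "arm_command", "payload": {"plan": [[0.06,0.0002,0,0.001,0],[0.06,0,0,0,0],[0.06,-0.0007,0,-0.002,0],[0.06,-0.002,0,-0.006,0],[0.06,-0.006,0,-0.015,0],[0.06,-0.03,0,-0.03,0],[0.06,-0.05,0,0,0],[0.06,-0.055,0,0,0],[0.06,-0.05,0,0.03,0],[0.06,0,0,0.04,0],[0.06,0,0,0.04,0],[0.06,0,0,0.04,0]]}}

```text
clock: 13.1
tool_pos: [0.503, -0.0783, 0.2876]
eef_rot: [0.494, 0.506, -0.494, 0.506]
contact_force: [1.3, -0.2, 0.4]
opening: 0.68
```

{"api": "arm_command", "payload": {"plan": [[0.06,0,0,0.04,0],[0.06,0,0,0.03,0],[0.06,0,0,0,0]]}}

```text
clock: 13.48
tool_pos: [0.5044, -0.1497, 0.2869]
eef_rot: [0.494, 0.505, -0.496, 0.505]
contact_force: [-0.8, 1.0, -0.2]
opening: 0.683
```

```bash
python3 look.py g crop top scene; python3 - <<'E'
from plan import *
s=r.get_state()
im,d=r.snapshot('wrist');np.savez('g_wrist.npz',im=im,d=d);cv2.imwrite('pics/gw.png',im[:,:,::-1])
E
```

```text
13.475 [ 0.5044 -0.1497  0.2869] -88.88 [-0.8  1.  -0.2]
```

View pics/g.png

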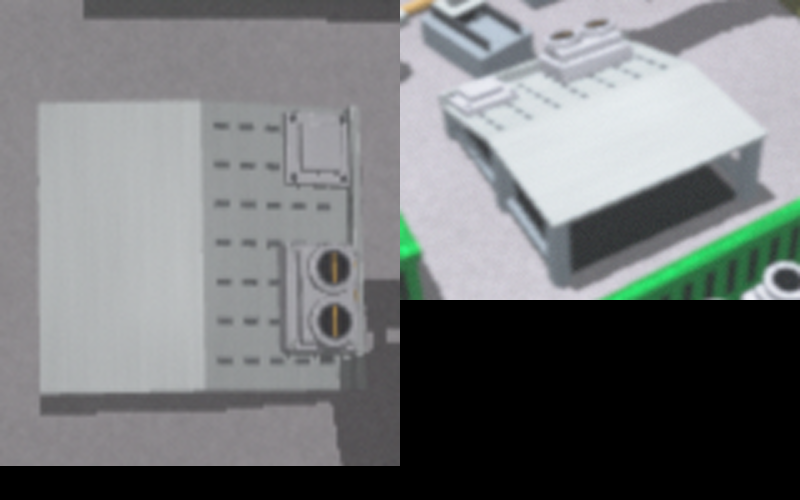

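View pics/gw.png

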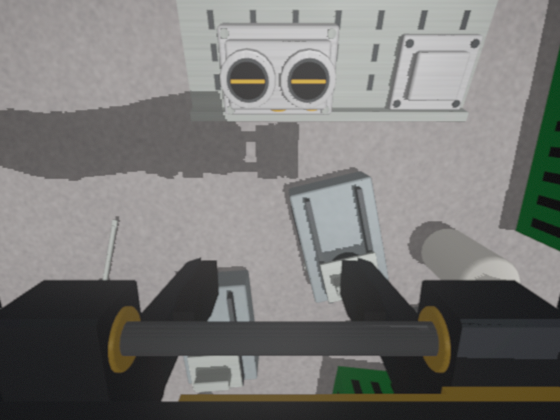

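```bash
python3 - <<'E'
from plan import *
s=r.get_state();f=np.load('g_wrist.npz');im=f['im'];P=pts('wrist',im,f['d'],s)
cv2.imwrite('pics/g2.png',cv2.resize(im[0:140,170:500],None,fx=2.4,fy=2.4,interpolation=cv2.INTER_CUBIC)[:,:,::-1])
# stand frame: rotate
a=np.radians(1.3);ys=np.array([np.cos(a),np.sin(a)]);xs=np.array([np.sin(a),-np.cos(a)]);o=np.array([.503,.093])
sx=(P[...,:2]-o)@xs;sy=(P[...,:2]-o)@ys;h=P[...,2]-.110+np.tan(np.radians(20))*sx;h*=np.cos(np.radians(20))
m=(sx>0)&(sx<.14)&(sy>-.09)&(sy<.08)
deck=m&(abs(h)<.006)&(sx<.06)&(sx>.02);print('deck h',np.median(h[deck]))
al=(sx*np.cos(np.radians(20))-(P[...,2]-.110)*np.sin(np.radians(20)))
k=(sx>.02)&(sx<.22)&(sy>-.09)&(sy<.08)&(h>.046)&(h<.062);print('chokes',k.sum(),al[k].mean(),sy[k].mean(),'h',np.median(h[k]),cv2.minAreaRect(np.c_[al[k],sy[k]].astype(np.float32)*1000))
# tilt of base / choke top planes
A=np.c_[al[k],sy[k],np.ones(k.sum())];print(np.linalg.lstsq(A,h[k],rcond=None)[0])
# rear edge of base by column
for sg in [(-.05,-.03),(-.03,-.01),(-.01,.01),(.01,.03),(.03,.045)]:
    q=(h>.018)&(h<.032)&(sy>sg[0])&(sy<sg[1])&(al>.04)&(al<.17);print(sg,np.percentile(al[q],[2,50]).round(4),q.sum())
q=(sy<-.07)&(sy>-.095)&(h>.010)&(h<.02)&(al>.1);print('lip top al',al[q].min() if q.any() else None,al[q].max() if q.any() else None)
E
```

```text
deck h 0.00019050991659364522
chokes 5189 0.11731338133033667 -0.005359584023869471 h 0.05378117236930065 ((118.59101867675781, -5.391887664794922), (103.04568481445312, 49.514949798583984), 89.50990295410156)
[0.01699831 0.00032932 0.0516736 ]
(-0.05, -0.03) [0.0793 0.0859] 428
(-0.03, -0.01) [0.0792 0.0855] 425
(-0.01, 0.01) [0.0792 0.0853] 388
(0.01, 0.03) [0.0791 0.0853] 414
(0.03, 0.045) [0.0793 0.0872] 384
lip top al 0.1589295886317313 0.3781534234719114
```

View pics/g2.png

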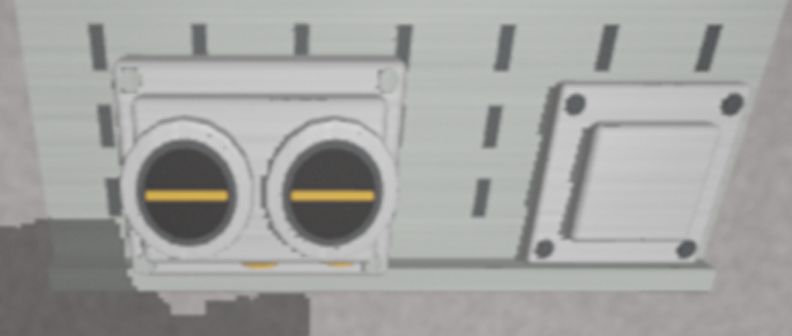

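```bash
python3 - <<'E'
from plan import *
plan([.434,-.47,.26],np.radians(-83.7),10,.0)
E
```

```text
[[0.0, 0.0027, -0.008, 0.0322, np.float64(-0.0083)], [0.0, 0.0027, -0.0082, 0.0322, np.float64(-0.0083)], [0.0, 0.0027, -0.0085, 0.0321, np.float64(-0.0083)], [0.0, 0.0027, -0.0088, 0.032, np.float64(-0.0083)], [0.0, 0.0027, -0.009, 0.032, np.float64(-0.0083)], [0.0, 0.0027, -0.0093, 0.0319, np.float64(-0.0083)], [0.0, 0.0027, -0.0096, 0.0318, np.float64(-0.0083)], [0.0, 0.0027, -0.0098, 0.0317, np.float64(-0.0083)], [0.0, 0.0027, -0.0101, 0.0316, np.float64(-0.0083)], [0.0, 0.0027, -0.0104, 0.0316, np.float64(-0.0083)]]
```

{"api": "arm_command", "payload": {"plan": [[0.0,0.003,-0.008,0.032,-0.0083],[0.0,0.003,-0.008,0.032,-0.0083],[0.0,0.003,-0.0085,0.032,-0.0083],[0.0,0.003,-0.009,0.032,-0.0083],[0.0,0.003,-0.009,0.032,-0.0083],[0.0,0.003,-0.0095,0.032,-0.0083],[0.0,0.003,-0.0095,0.032,-0.0083],[0.0,0.003,-0.01,0.032,-0.0083],[0.0,0.003,-0.01,0.032,-0.0083],[0.0,0,-0.0105,0.031,-0.0083],[0.0,0,0,0,0],[0.0,0,0,0,0]]}}

```text
clock: 15.12
tool_pos: [0.4343, -0.4692, 0.2604]
eef_rot: [0.472, 0.527, -0.471, 0.527]
contact_force: [-0.7, 0.3, -0.9]
opening: 0.002
```

```bash
python3 - <<'E'
from plan import *
s=r.get_state();print(s['tool_pos'],s['q'].round(2),np.degrees(yaw(R.from_quat(s['eef_rot']).as_matrix())),s['opening'])
im,d=r.snapshot('wrist');np.savez('k_wrist.npz',im=im,d=d);cv2.imwrite('pics/k.png',im[:,:,::-1])
P=pts('wrist',im,d,s);X,Y,Z=P[...,0],P[...,1],P[...,2]
m=(X>.33)&(X<.5)&(Y>-.45)&(Y<-.26);m[250:]=0
for lo,hi in[(.035,.12),(.072,.083),(.095,.11)]:
    k=m&(Z>lo)&(Z<hi);print(lo,k.sum(),cv2.minAreaRect(P[k][:,:2].astype(np.float32)*1000),P[k].mean(0).round(4))
E
```

```text
[ 0.43429448 -0.46920011  0.26040662] [ 1.09  0.75 -0.64  1.48  0.48  1.08  0.45] -83.67254291933246 0.0024201951745379453
0.035 15309 ((422.3676452636719, -358.18048095703125), (100.20842742919922, 145.7567138671875), 6.3899617195129395) [ 0.4219 -0.3543  0.06  ]
0.072 3057 ((426.0481262207031, -390.7321472167969), (66.14224243164062, 51.513179779052734), 6.492788791656494) [ 0.4258 -0.3898  0.0774]
0.095 791 ((426.1138916015625, -390.26165771484375), (43.967315673828125, 12.751588821411133), 6.31855583190918) [ 0.426  -0.3903  0.1022]
```

View pics/k.png

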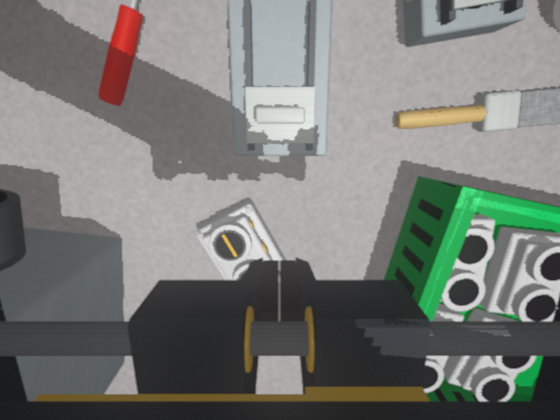

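```bash
python3 - <<'E'
from plan import *
f=np.load('k_wrist.npz');s=r.get_state();P=pts('wrist',f['im'],f['d'],s);
for m,n in((P[:250],'wrist'),):
    X,Y,Z=m[...,0],m[...,1],m[...,2];k=(X<.36)&(Z>.1);print(m[k].max(0) if k.any() else 0)
    k=(X<.4)&(Z>.12)&(X>.2);print(k.sum(),X[k].max() if k.any() else 0)
P=pts('top',0,np.load('top0.npy'));X,Y,Z=P[...,0],P[...,1],P[...,2]
k=(X>.31)&(X<.55)&(Y>-.5)&(Y<-.2)&(Z>.06);print(k.sum(),P[k].min(0),P[k].max(0))
E
```

```text
[ 0.18102863 -0.49853101  0.1207079 ]
0 0
409 [ 0.37282924 -0.42385443  0.06000752] [ 0.5484598  -0.20129491  0.10996603]
```

Clear. Move behind the rib and lower.

{"api": "arm_command", "payload": {"plan": [[0.0,0,0,-0.027,0],[0.0,0,0,-0.027,0],[0.0,0.04,0,0,0],[0.0,0.045,0,0,0],[0.0,0.045,0,0,0],[0.0,0.03,0,0,0],[0.0,0.015,0,0,0],[0.0,0,0,0,0]]}}

```text
clock: 16.18
tool_pos: [0.4275, -0.4168, 0.0851]
eef_rot: [0.472, 0.527, -0.472, 0.526]
contact_force: [-0.0, 0.3, 0.6]
opening: 0.003
```

```bash
python3 - <<'E'
from plan import *
s=r.get_state();print(s['tool_pos'],np.degrees(yaw(R.from_quat(s['eef_rot']).as_matrix())))
E
```

```text
[ 0.42745999 -0.41683916  0.08510867] -83.75570636924857
```

{"api": "arm_command", "payload": {"plan": [[0.0,0,0,-0.006,0],[0.0,0,0,-0.006,0],[0.0,0,0,-0.006,0],[0.0,0,0,-0.006,0],[0.0,0,0,-0.006,0],[0.0,0,0,-0.006,0],[0.0,0,0,-0.006,0],[0.0,0,0,-0.006,0],[0.0,0,0,-0.006,0],[0.0,0,0,-0.006,0]]}}

```text
clock: 17.42
tool_pos: [0.4206, -0.3578, 0.0852]
eef_rot: [0.472, 0.526, -0.472, 0.526]
contact_force: [-0.0, -2.8, 1.9]
opening: 0.006
```

{"api": "arm_command", "payload": {"plan": [[0.0,0,0,-0.003,0],[0.0,0,0,-0.002,0],[0.0,0,0,-0.002,0],[0.0,0,0,-0.002,0]]}}

```text
clock: 17.92
tool_pos: [0.4196, -0.3493, 0.0852]
eef_rot: [0.472, 0.526, -0.472, 0.526]
contact_force: [1.5, -2.0, 1.2]
opening: 0.01
```

{"api": "arm_command", "payload": {"plan": [[0.0,0,0,-0.002,0],[0.0,0,0,-0.001,0],[0.0,0,0,-0.001,0],[0.0,0,0,0,0]]}}

```text
clock: 18.42
tool_pos: [0.4196, -0.3492, 0.0854]
eef_rot: [0.472, 0.524, -0.474, 0.527]
contact_force: [2.0, -9.9, -2.3]
opening: 0.008
```

{"api": "arm_command", "payload": {"plan": [[0.0,0,0,-0.002,0],[0.0,0,0,-0.001,0],[0.0,0,0,0,0]]}}

```text
clock: 18.8
tool_pos: [0.4196, -0.349, 0.0855]
eef_rot: [0.472, 0.522, -0.475, 0.528]
contact_force: [3.2, -16.3, -5.6]
opening: 0.004
```

{"api": "arm_command", "payload": {"plan": [[0.0,0,0,0.01,0],[0.0,-0.005,0,0.012,0],[0.0,-0.015,0,0.015,0],[0.0,-0.015,0,0.01,0],[0.0,0,0,0,0]]}}

```text
clock: 19.42
tool_pos: [0.4242, -0.3896, 0.1209]
eef_rot: [0.473, 0.525, -0.472, 0.526]
contact_force: [-0.1, -0.1, 0.0]
opening: 0.004
```

```bash
python3 - <<'E'
from plan import *
s=r.get_state();print(s['tool_pos'],np.degrees(yaw(R.from_quat(s['eef_rot']).as_matrix())),s['contact_force'])
im,d=r.snapshot('wrist');cv2.imwrite('pics/m.png',im[:,:,::-1])
P=pts('wrist',im,d,s);X,Y,Z=P[...,0],P[...,1],P[...,2]
k=(X>.36)&(X<.48)&(Y>-.40)&(Y<-.28)&(Z>.095)&(Z<.108);k[250:]=0
print(k.sum(),P[k].mean(0),cv2.minAreaRect(P[k][:,:2].astype(np.float32)*1000))
E
```

```text
[ 0.42415084 -0.38959393  0.12094055] -83.9101985954282 [-0.08873391 -0.0782809   0.02567824]
2513 [ 0.41945857 -0.33128679  0.10213647] ((419.53167724609375, -331.51910400390625), (43.95781326293945, 13.867186546325684), 6.330959796905518)
```

View pics/m.png

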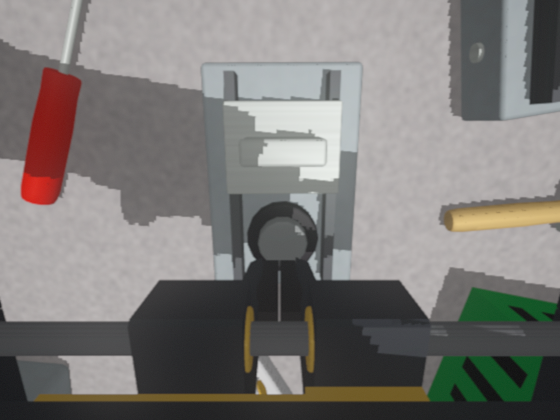

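{"api": "arm_command", "payload": {"plan": [[0.0,0.02,0.001,0,0],[0.0,0.02,0,0,0],[0.0,0.01,0,0,0],[0.0,0.003,0,0,0],[0.0,0.002,0,0,0],[0.0,0.002,0,0,0],[0.0,0.002,0,0,0],[0.0,0.001,0,0,0],[0.0,0.001,0,0,0]]}}

```text
clock: 20.6
tool_pos: [0.4242, -0.3876, 0.0655]
eef_rot: [0.471, 0.526, -0.473, 0.526]
contact_force: [-15.5, 11.3, 59.8]
opening: 0.001
```

{"api": "arm_command", "payload": {"plan": [[0.0,-0.003,0,0,0],[0.0,0,0,0,0]]}}

```text
clock: 20.85
tool_pos: [0.4242, -0.3876, 0.066]
eef_rot: [0.472, 0.527, -0.473, 0.526]
contact_force: [-9.2, 8.0, 31.8]
opening: 0.007
```

{"api": "arm_command", "payload": {"plan": [[0.0,-0.002,0,0,0],[0.0,0,0,0,0]]}}

```text
clock: 21.1
tool_pos: [0.4243, -0.3877, 0.0663]
eef_rot: [0.472, 0.527, -0.472, 0.526]
contact_force: [-6.1, 4.7, 16.7]
opening: 0.004
```

{"api": "arm_command", "payload": {"plan": [[0.0,-0.002,0,0,0],[0.0,0,0,0,0]]}}

```text
clock: 21.35
tool_pos: [0.4249, -0.3884, 0.0671]
eef_rot: [0.472, 0.526, -0.472, 0.526]
contact_force: [-2.5, 2.8, 4.7]
opening: 0.002
```

{"api": "arm_command", "payload": {"plan": [[0.0,-0.03,0,0,0],[0.0,-0.04,0,0.02,0],[0.0,0,0,0.03,0],[0.0,0,0,0.03,0],[0.0,0,0,0,0]]}}

```text
clock: 21.98
tool_pos: [0.433, -0.4717, 0.1361]
eef_rot: [0.473, 0.524, -0.474, 0.526]
contact_force: [-0.2, -0.0, -0.8]
opening: 0.011
```

```bash
python3 - <<'E'
from plan import *
s=r.get_state();print(s['tool_pos'],np.degrees(yaw(R.from_quat(s['eef_rot']).as_matrix())),s['contact_force'])
im,d=r.snapshot('wrist');cv2.imwrite('pics/n.png',cv2.resize(im[:300,130:450],None,fx=2.4,fy=2,interpolation=cv2.INTER_CUBIC)[:,:,::-1])
P=pts('wrist',im,d,s)
a=np.radians(6.35);bx=np.array([np.cos(a),np.sin(a)]);by=np.array([-np.sin(a),np.cos(a)])
o=np.array([.426,-.3903])+.035*by
X=(P[...,:2]-o)@bx;Y=(P[...,:2]-o)@by;Z=P[...,2]
np.savez('n.npz',X=X,Y=Y,Z=Z)
g=lambda x0,x1,y0,y1:(X>x0)&(X<x1)&(Y>y0)&(Y<y1)
k=g(-.06,.06,-.08,.08)
for y in np.arange(-.07,.06,.005):
    print(round(y*1000),[int(np.median(Z[g(x,x+.005,y,y+.005)])*10000)/10 if g(x,x+.005,y,y+.005).sum() else None for x in np.arange(-.04,.04,.005)])
E
```

```text
[ 0.43302289 -0.47167915  0.13609507] -84.09562878237325 [-0.20286686 -0.0059852  -0.79811605]
-70 [50.6, 68.3, 62.0, 50.7, 50.5, 50.3, 50.5, 50.6, 50.4, 50.5, 50.3, 50.4, 50.3, 60.8, 68.1, 50.6]
-65 [50.4, 68.3, 66.4, 50.5, 50.4, 50.3, 50.1, 50.5, 50.3, 50.3, 50.6, 50.5, 50.5, 65.1, 68.4, 50.4]
-60 [50.3, 68.0, 64.4, 50.4, 50.5, 50.6, 61.7, 62.1, 62.2, 62.0, 50.7, 50.5, 50.3, 64.1, 68.5, 50.4]
-55 [50.6, 68.4, 66.8, 50.4, 58.9, 62.3, 62.5, 63.0, 62.8, 62.5, 62.2, 60.6, 50.6, 62.4, 68.2, 50.6]
-50 [50.4, 68.4, 66.5, 50.8, 62.3, 62.5, 71.9, 72.4, 72.4, 72.1, 62.6, 62.4, 51.0, 65.3, 68.5, 50.5]
-45 [50.5, 68.2, 63.8, 61.7, 62.2, 71.9, 72.5, 282.3, 72.6, 72.4, 72.0, 62.6, 61.7, 66.3, 68.4, 50.4]
-40 [50.6, 68.5, 67.0, 62.0, 62.4, 72.3, 72.4, 72.5, 72.4, 72.4, 72.4, 62.7, 62.1, 63.4, 68.2, 50.3]
-35 [50.4, 68.1, 66.8, 62.0, 62.4, 71.9, 72.4, 72.5, 72.4, 72.4, 71.9, 62.5, 62.1, 66.2, 68.0, 50.5]
-30 [50.4, 68.4, 65.9, 60.2, 62.3, 71.0, 72.5, 72.2, 72.3, 72.3, 71.1, 62.4, 61.1, 65.6, 68.3, 50.4]
-25 [50.3, 68.1, 66.3, 50.6, 62.2, 62.4, 70.7, 72.1, 72.4, 71.1, 62.6, 62.2, 50.6, 64.0, 68.2, 
[... 906 characters left out ...]

25 [50.5, None, None, None, None, None, None, None, None, None, None, None, None, None, None, 50.2]
30 [None, None, None, None, None, None, None, None, None, None, None, None, None, None, None, None]
35 [None, None, None, None, None, None, None, None, None, None, None, None, None, None, None, None]
40 [None, None, None, None, None, None, None, None, None, None, None, None, None, None, None, None]
45 [None, None, None, None, None, None, None, None, None, None, None, None, None, None, None, None]
50 [None, None, None, None, None, None, None, None, None, None, None, None, None, None, None, None]
55 [None, None, None, None, None, None, None, None, None, None, None, None, None, None, None, None]
```

View pics/n.png

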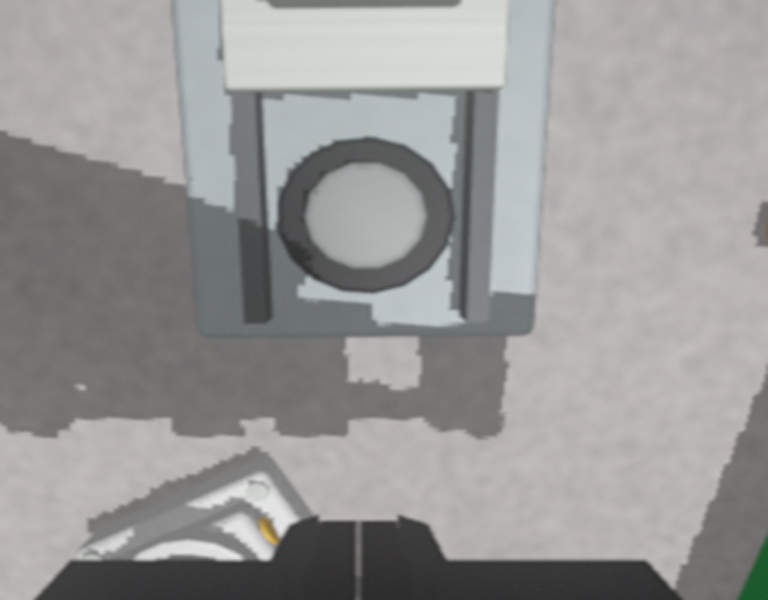

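{"api": "arm_command", "payload": {"plan": [[0.0,-0.04,0,0,0],[0.0,-0.05,0,0,0],[0.0,-0.03,0,0,0],[0.0,0,0,0,0]]}}

```text
clock: 22.52
tool_pos: [0.4354, -0.4677, 0.2588]
eef_rot: [0.472, 0.525, -0.472, 0.528]
contact_force: [-0.3, 0.1, 0.5]
opening: 0.004
```

```bash
python3 look.py z full top wrist; python3 - <<'E'
from plan import *
s=r.get_state();f=np.load('z_wrist.npz');P=pts('wrist',f['im'],f['d'],s)
k=(P[...,0]>.36)&(P[...,0]<.48)&(P[...,1]>-.40)&(P[...,1]<-.28)&(P[...,2]>.095)&(P[...,2]<.108);k[250:]=0
c=P[k].mean(0);print('rib',c,'travel',np.hypot(*(c[:2]-[.426,-.3903])))
E
```

```text
22.525 [ 0.4354 -0.4677  0.2588] -83.74 [-0.3  0.1  0.5]
rib [ 0.41813127 -0.3321295   0.10101338] travel 0.05870029162806676
```

View pics/z.png

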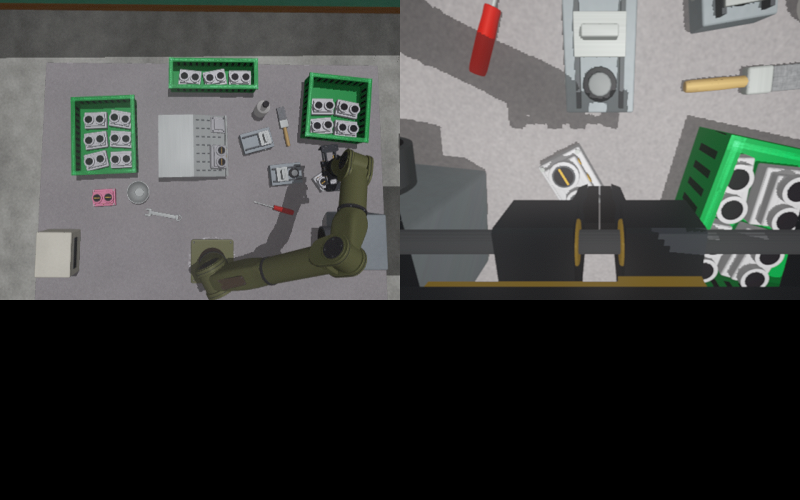

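```bash
python3 -c "
from plant import r
print(r.finish_job(), r.get_state()['clock'])"
```

```text
the job is handed in; nothing more can be done
the job is handed in; nothing more can be done
```

The carburettor rests flat and square against the bottom lip. The guard is against its hard stop, the button has been pressed, and the job is handed in at about 22.6 s.

**Carburettor:** I pushed it with two spread fingers along the ledge, over the crest and down the deck. It met the lip at about 12 N, and I added one 1 mm step without a force reading before backing off. In the check, its rear edge lay at 79.1–79.3 mm down the slope across its whole width. That puts the front edge at about 159 mm, with the lip at 160 mm. The cover showed no shift.

**Guard:** I slid it aside until it stopped moving, with the force rising to about 17 N. The pictures gave 58.7–59.4 mm of travel, against the 60 mm stated.

**Button:** I pressed it until it bottomed out, then released it and moved the tool clear.

- **Height disagrees:** the released button top measured 72.3 mm, not the 68 mm stated. The hard stop came with the TCP at about 66.3 mm. That is 6 mm below the measured top, so I take it as fully down.
- **Pressed too hard:** the press peaked at about 63 N at the fingertips, mostly downward, far more than the 5 N needed. That is below the 120 N wrist limit, but above the 40 N limit for the arm and gripper body if that limit also covers the fingers.
- **Blower not confirmed:** I saw no indicator in the images that shows it running.

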